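# Third hand: pin a speaker bracket through the jig's fence and hold it pressed

## Task

Pick up the black speaker bracket with the steel pin, put the pin through the hole in the jig's sprung aluminium fence plate, and push until the bracket's flange sits flat on the plate and the plate's orange pointer stands in the green part of the scale, never letting the pointer reach the red. Finish still gripping the bracket and pressing it steadily there, so that a colleague can drive the screws from behind. Leave the grey bracket without a pin and the other loose things on the bench where they are.

Things in the scene. Friction and masses are not known exactly. Their poses are not given: they have to be found in the camera images.
- bracket: loose black plastic bracket with a steel pin, about 0.2 kg, standing on its foot; pin points away from the robot within 30 degrees. Origin: centre of underside; x along the pin, z up. Foot 64 x 40 mm, 6 thick. Tower (grip it across y, fingers above the foot): x -24 to +28 mm, 22 thick in y, top 68 mm up. In either of two places, the grey bracket in the other.
- pin_tip (a point): end of the bracket's round steel pin, on its axis: at x = 64, z = 40 mm in the bracket's frame (axes the same). The pin is 10 mm across and sticks 30 mm out of the flange; its last 8 mm taper to 4 mm
- flange (a point): centre of the front face of the bracket's flange, where the pin leaves it: x = 34, z = 40 mm in the bracket's frame (axes the same). The flange is 40 x 40 mm, 6 mm thick
- jig: jig screwed to the bench, yaw within 17 degrees. Origin on the bench below the fence's front face at rest; x into the fence, away from the robot. Steel base 12 mm thick, x -40 to 150, y +-95 mm. Blue posts 130 mm high at x = 95, y = +-34 mm, open between. Scale rail at y = -72 mm (20 wide), x -15 to 47, top 64 mm: white, green, yellow, red towards +x.
- eye (a point): centre of the round hole, at the front face of the jig's upright aluminium fence plate; moves with the plate; axes as the jig's (x into the hole). Hole 14 mm across, 2 mm chamfer, through the 8 mm plate, 95 mm above the bench. Plate 90 mm wide, from 60 to 125 mm above the bench.
- fence (a joint): how far the fence plate is pushed back along the jig's +x, in m: 0 at rest, hard stop at 0.032. A spring of 700 N/m without preload pushes it back towards the robot. The orange pointer shows this value: green from 0.008 to 0.020 (6 to 14 N), yellow to 0.026, red beyond.
- blank: grey plastic bracket of the same shape without a pin, loose; not wanted; origin under its foot
- mallet: orange mallet, 260 mm long, 26 mm high, lying on the bench, loose; leave it alone
- worklight: yellow and black flat work light, 70 x 110 mm, 33 mm high, loose; leave it alone
- jar: clear jar with red lid, 60 mm across, 75 mm high, loose; leave it alone
- driver: screwdriver with red handle, 200 mm long, 26 mm high, lying on the bench, loose; leave it alone
- tape: blue roll of tape lying flat, 90 mm across, 24 mm high, loose; leave it alone
Mind the look-alikes: they are no part of the job. What is shaped like the bracket but blue or turquoise is not meant.

How it is judged:
By the outcome, as a careful person would: the job done as asked, in the order asked, and still so for the second after the job is handed in, while the arm keeps its last pose, push and grip.
It also fails if it takes over 45 s, if anything falls off the work surface, if the arm or the gripper's body presses on something with over 40 N, if the wrist force passes 120 N, or if a joint passes its speed limit or range.

## Robot

A 6-joint arm with a two-finger parallel gripper is mounted at the origin on the work surface. World frame = base frame: x ahead of the robot, y to its left, z up, the work surface at z = 0. Lengths are in mm, angles in rad, forces in N, time in s.
With the tool pointing down it reaches from about 300 to 775 mm from the base axis. Payload 14.6 kg.
Tool frame: the origin (TCP) lies between the finger pads; the fingertips stand 19 mm ahead of it and the grasp point (between the pads) is the TCP (manip.tcp_to_tips is the distance from the TCP to the fingertips, in mm); x points along the fingers, z is the direction in which the jaws open and shut, and the axes are right-handed (so a half turn about x gives the same grasp; the last joint's range is limited). The gripper opens to 94 mm and grips with 3 to 60 N. Pads are 16 mm wide; open, the fingers measure 119 mm over their backs; the gripper's body (75 mm by 177 mm) begins 78 mm behind the grasp point.
Start: joints at [-0.067, 0.3, 1.521, -0, 1.321, -0.067], TCP at [549.99, -0.002, 224.446] pointing down, gripper open.
Joint ranges: [-3.03, 3.03], [-0.79, 2.21], [0.23, 2.52], [-1.04, 4.18], [0, 3.07], [-2.55, 2.55]. Speed limits (rad/s): [2.22, 2.22, 2.57, 3.14, 3.14, 3.14].

## Interface

Orientations are given as [roll, pitch, yaw] about the fixed x, y, z axes, in that order (R = Rz(yaw) Ry(pitch) Rx(roll)).
In Python, from cell import manip gives the robot as it stands.
- The arm moves only by the tool jog_arm, never from a script. Its argument "moves" is a list that holds one entry, the list of rows, each a list of 6 numbers: the shift along the world's x, y, z in mm, then the turn, a rotation vector about the world's x, y, z in degrees. In form: [[[dx, dy, dz, wx, wy, wz], ...]]. A call has 1 to 5 rows; each row shifts and turns the pose as measured when the row begins; what a row does not reach is not made up. A row lasts 1/10 s, in which the tool goes at most 50 mm and 8.59 degrees, less where a joint would pass 70% of its speed; a pose out of reach is approached as far as the arm can. A call is refused whole if a number of a shift passes 50 or a number of a turn 8.59, either way. A call with a gripper value outside its range is refused whole. "gripper" is the opening, from -1 (shut) to 1 (fully open), set as the call begins (left out, the last holds). The fingers move at their own pace and stop on an object; "squeeze" is the grip in N (left out, the last holds). Time passes only in rows, so rows that do not move let the fingers close. It gives the time, the measured TCP pose, the force and the opening at its end, in the units of the state.
- manip.read_state(): the state, without advancing time (a new reading comes with each control period).
- manip.camera(name): name is "scene" or "side" or "wrist"; returns (picture, depth): 420x560x3 uint8, blue, green, red; 420x560 float32, mm along the optical axis (not along the pixel's ray), 0 where there is no reading.
- manip.camera_params(name): a dict with "fx", "fy", "cx", "cy" (pixels), "rvec" (rotation vector, rad) and "tvec" (3), from world to camera coordinates, as OpenCV has them. Camera axes: x right, y down, z forward; pixel columns grow to the right and rows downward; lengths in mm; the calibration is good to about 2 mm. The wrist camera is an equidistant fisheye: a pixel r from the principal point sees the ray r / f radians off the axis. A picture is of the moment at which its call begins: read the wrist's pose just before it. camera_params takes no time and is no camera call; for the wrist camera it gives the pose at the moment of the call.
- manip.sign_off(): hands the job in, once; it reports no verdict.
The state is a dict: "clock": time; "joints": joint angles; "qd": joint speeds; "effort": joint torques, N m; "eef_pos": TCP position; "eef_rot": TCP orientation; "wrist_force": force on the tool from outside, world axes, zero at the start; "moment": the same for the moment, N m; "finger_gap": finger opening in mm.
Only numpy, scipy, OpenCV 4.12 (cv2) and the standard library are available. Lean on these libraries where they do the work, as an engineer would, in place of code of your own. Each camera call takes 0.05 s, during which the arm holds its last target. There are 200 camera calls.

## Working session

There is one attempt and no reset: what is moved stays moved. The work goes in short steps, Python scripts to look and compute and a tool call to move; the robot and the scene stay as the last step left them, time stands still between calls to the robot, and variables do not carry over. Pictures are saved under pics/ and viewed, about 8 in all and at most 12, crops included, and the job is handed in when it is done.

Besides the shell and the picture viewer there is one more tool, called after ">>>" in YAML: its name, and indented under it one key for each argument. jog_arm: Moves the arm, as the interface text tells. Its arguments: {"type":"object","properties":{"moves":{"type":"array","items":{"type":"array","items":{"type":"array","items":{"type":"number"}}}},"gripper":{"type":"number"},"squeeze":{"type":"number"}},"required":["moves"]}

```bash
ls; mkdir -p pics; cat > h.py <<'E'
import numpy as np,cv2
from cell import manip
def cam(n):
    p=manip.camera_params(n); im,d=manip.camera(n)
    return im,d,p
def cloud(d,p):
    # world points for pinhole camera
    v,u=np.mgrid[:d.shape[0],:d.shape[1]]
    R=cv2.Rodrigues(np.array(p["rvec"],float))[0];t=np.array(p["tvec"],float).ravel()
    P=np.stack([(u-p["cx"])/p["fx"]*d,(v-p["cy"])/p["fy"]*d,d],-1)
    return (P-t)@R
E
python3 - <<'E'
from h import *
for n in("scene","side"):
    im,d,p=cam(n); np.savez(f"{n}0.npz",im=im,d=d,**p); cv2.imwrite(f"pics/{n}0.png",im)
    R=cv2.Rodrigues(np.array(p["rvec"],float))[0]; print(n,p["fx"],(-R.T@np.ravel(p["tvec"])).round(),R[2].round(2))
print(manip.read_state())
E
```

```text
pics
scene 504.2439967991153 [1549. -256.  870.] [-0.78  0.19 -0.6 ]
side 508.9832473741718 [-235. -956.  938.] [ 0.53  0.63 -0.57]
{'clock': 0.1, 'joints': array([-6.65955331e-02,  3.00388261e-01,  1.52149457e+00,  7.39000934e-06,
        1.32067525e+00, -6.66238821e-02]), 'qd': array([ 8.87310717e-04,  5.84938690e-05, -2.52120678e-03,  5.02836137e-04,
        9.30343733e-05, -1.87749892e-03]), 'effort': array([ 1.84928511e-03, -5.32644153e+01, -3.53284299e+01,  7.10431044e-02,
        2.34944851e-02, -7.30603051e-05]), 'eef_pos': array([5.49799659e+02, 1.46906900e-02, 2.23968350e+02]), 'eef_rot': array([3.06755429, 1.56983087, 3.06758081]), 'wrist_force': array([ 0.25469762, -0.02112856,  0.62145744]), 'moment': array([-0.04840484, -0.01007123, -0.07322826]), 'finger_gap': 93.74265071160494}
```

View pics/scene0.png

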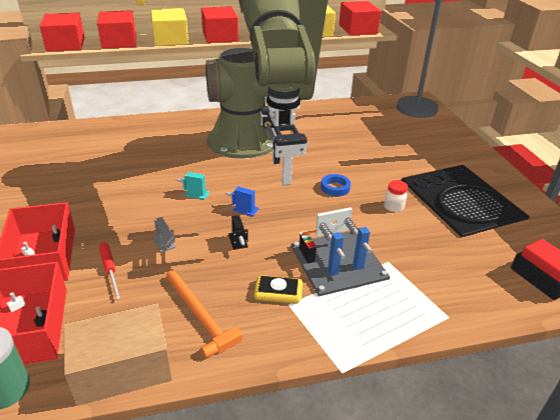

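View pics/side0.png

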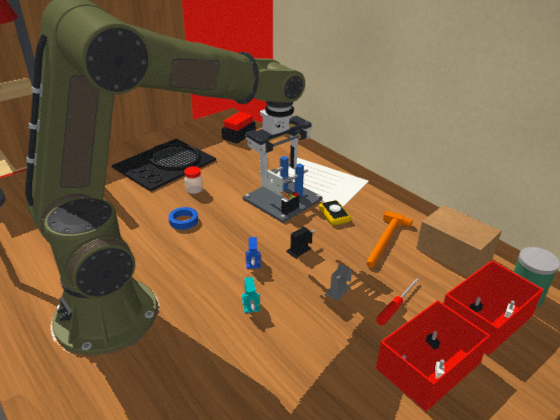

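The scene picture shows the black bracket at about (238,234), the grey one at (165,236) and the jig at (340,258). The side picture shows the black bracket at (301,241) and the jig at (285,195). Next I'll measure both from depth.

```bash
python3 - <<'E'
from h import *
def L(n):
    z=np.load(n+"0.npz"); return z["im"],z["d"],cloud(z["d"],z)
def rect(P,n):
    (c,s,a)=cv2.minAreaRect(P[:,:2].astype(np.float32)); print(n,len(P),np.round(c,1),np.round(s,1),round(a,1),"med",np.median(P,0).round(1), "z",np.percentile(P[:,2],[2,98]).round(1))
for n,bb,jb in(("scene",(222,210,255,255),(288,200,395,292)),("side",(283,222,320,262),(240,150,325,220))):
    im,d,W=L(n)
    hsv=cv2.cvtColor(im,cv2.COLOR_BGR2HSV)
    def sub(b,m): 
        k=np.zeros(d.shape,bool);k[b[1]:b[3],b[0]:b[2]]=1; return k&m&(d>0)
    z=W[...,2]
    k=sub(bb,(z>3)&(z<90)); P=W[k]; rect(P,n+" bracket all")
    for lo,hi in((3,12),(14,30),(30,50),(55,66),(66,75)):
        Q=P[(P[:,2]>lo)&(P[:,2]<hi)]
        if len(Q)>5: rect(Q,f"  {lo}-{hi}")
    H,S,V=hsv[...,0],hsv[...,1],hsv[...,2]
    k=sub(jb,(z>70)&(z<123)&(S<60)&(V>110)); P=W[k]; rect(P,n+" plate?")
    k=sub(jb,(z>60)&(z<140)&(H>105)&(H<125)&(S>120)); rect(W[k],n+" posts")
    k=sub(jb,(z>8)&(z<16)); rect(W[k],n+" base")
    cv2.imwrite(f"pics/{n}c.png",np.hstack([cv2.resize(im[b[1]:b[3],b[0]:b[2]],None,fx=f,fy=f,interpolation=2)[:360,:] if 0 else cv2.copyMakeBorder(cv2.resize(im[b[1]:b[3],b[0]:b[2]],(380,360),interpolation=2),0,0,0,5,0) for b,f in((bb,8),(jb,4))]))
E
```

```text
scene bracket all 587 [ 504.3 -102.3] [ 85.5 192.7] 79.1 med [ 564.1 -109.9   40.8] z [ 3.2 70.2]
  3-12 202 [ 501.8 -101.8] [ 85.5 187.7] 79.1 med [516.2 -95.9   5.4] z [ 3.1 10.9]
  14-30 37 [500.9 -97. ] [ 44.3 155.8] 77.6 med [ 570.  -113.7   25.4] z [14.3 29.4]
  30-50 126 [ 559.2 -116.6] [84.8 36.9] 30.4 med [ 571.7 -110.7   42.5] z [30.4 49.8]
  55-66 88 [ 545.9 -105.8] [38.4 62.2] 83.8 med [ 566.6 -111.3   60.6] z [55.2 65.8]
  66-75 100 [ 542.5 -110.7] [54.1 21.7] 3.5 med [ 543.5 -110.7   68.4] z [66.2 71.4]
scene plate? 714 [683.2 106.6] [137.8 129.4] 6.1 med [626.8 121.3 100.3] z [ 72.1 122.3]
scene posts 516 [713.7 128.7] [23.4 92. ] 6.0 med [718.5 106.6 106.1] z [ 62.  131.9]
scene base 2628 [648.5 185.8] [229.8 415.7] 20.9 med [705.4 117.   11.9] z [ 8.6 15.4]
side bracket all 520 [569.8 -82.4] [187.5  92.8] 48.1 med [ 535.  -117.5   38.5] z [ 3.6 68.8]
  3-12 110 [564.7 -72.8] [192.6  90.2] 41.0 med [ 526.9 -120.1    5.9] z [ 3.2 11.5]
  14-30 86 [ 553.4 -113.3] [26.1 88.6] 86.1 med [ 533.6 -117.7   22.7] z [15.  29.7]
  30-50 134 [ 554.4 -114.7] [27.5 88.9] 85.2 med [ 542.1 -117.6   40.3] z [30.7 49.8]
  55-66 99 [ 541.6 -112. ] [60. 37.] 9.5 med [ 536.  -115.9   62.5] z [55.3 65.9]
  66-75 53 [ 536.5 -110.2] [50.7 24.1] 4.5 med [ 539.2 -110.7   67.6] z [66.1 70.2]
side plate? 332 [675.2 128.9] [137.7  92.4] 11.8 med [618.7 107.3  95.8] z [ 71.7 122.5]
side posts 275 [701.2 113.4] [110.3  67. ] 57.0 med [705.5 102.2 100.9] z [ 61.4 130.7]
side base 1039 [671.9  91.5] [192.5 264.7] 7.2 med [636.9 116.1  10.8] z [ 8.2 15.1]
```

View pics/sidec.png

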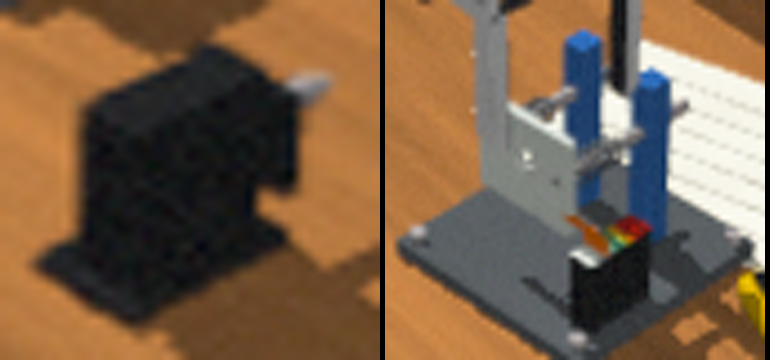

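The crop shows the bracket with its pin pointing to +x, at about (540,-110) with a small yaw. The jig is near (619,119) with a yaw of about 6°. I'll move over the bracket and look with the wrist camera.

>>> jog_arm:
  moves:
    - [[0,-40,0,0,0,0],[-5,-40,0,0,0,0],[-5,-30,0,0,0,0],[0,0,0,0,0,0],[0,0,0,0,0,0]]
  gripper: 1

```text
clock: 0.6
eef_pos: [538.6, -112.7, 222.3]
eef_rot: [2.894, 1.567, 2.896]
wrist_force: [-1.3, 0.3, 0.7]
finger_gap: 94.1
```

```bash
cat >> h.py <<'E'
from scipy.spatial.transform import Rotation as Ro
def wcloud(d,p):
    v,u=np.mgrid[:d.shape[0],:d.shape[1]].astype(float)
    x=(u-p["cx"])/p["fx"];y=(v-p["cy"])/p["fy"];r=np.hypot(x,y)+1e-9
    k=np.tan(np.minimum(r,1.5))/r
    R=cv2.Rodrigues(np.array(p["rvec"],float))[0];t=np.array(p["tvec"],float).ravel()
    return (np.stack([x*k*d,y*k*d,d],-1)-t)@R
def wproj(P,p):
    R=cv2.Rodrigues(np.array(p["rvec"],float))[0];t=np.array(p["tvec"],float).ravel()
    c=np.atleast_2d(P)@R.T+t; n=np.hypot(c[:,0],c[:,1])+1e-9; th=np.arctan2(n,c[:,2])
    return np.c_[p["cx"]+p["fx"]*th*c[:,0]/n, p["cy"]+p["fy"]*th*c[:,1]/n]
def tool():
    s=manip.read_state(); return s["eef_pos"],Ro.from_euler("xyz",s["eef_rot"]).as_matrix(),s
def wshot(name):
    p=manip.camera_params("wrist"); im,d=manip.camera("wrist")
    np.savez(name+".npz",im=im,d=d,**p); cv2.imwrite(f"pics/{name}.png",im); return im,d,p
E
python3 - <<'E'
from h import *
T,R,s=tool(); print(T,R.round(3),s["clock"])
im,d,p=wshot("w1"); W=wcloud(d,p)
Rc=cv2.Rodrigues(np.array(p["rvec"],float))[0]; print((-Rc.T@np.ravel(p["tvec"])).round(),Rc.round(2),p["fx"])
print(wproj([[540,-110,68],[604,-106,40]],p))
E
```

```text
[ 538.55956078 -112.66236135  222.25523413] [[-0.004 -0.002  1.   ]
 [ 0.001  1.     0.002]
 [-1.     0.001 -0.004]] 0.6
[539. -40. 381.] [[ 1.    0.   -0.01]
 [ 0.   -0.97  0.25]
 [-0.   -0.25 -0.97]] 325.19226210127806
[[283.22837429 198.37982545]
 [342.40986223 189.50022514]]
```

View pics/w1.png

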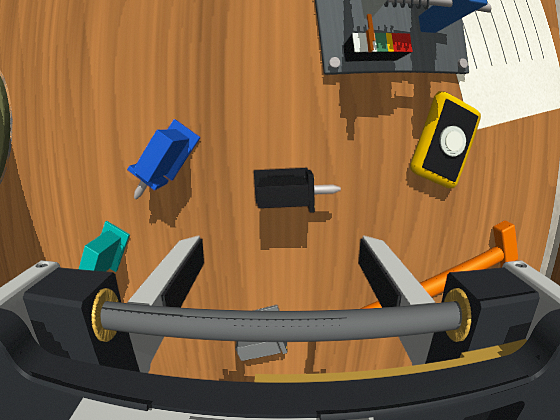

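The wrist picture shows the bracket at (285,188), with its pin from (313,188) to (340,188) nearly along world x. The jaws currently open along x, so the tool must turn +90° about z.

```bash
python3 - <<'E'
from h import *
z=np.load("w1.npz");im,d=z["im"],z["d"];W=wcloud(d,z)
k=np.zeros(d.shape,bool);k[150:225,240:350]=1
def rect(P,n):
    (c,s,a)=cv2.minAreaRect(P[:,:2].astype(np.float32)); print(n,len(P),np.round(c,1),np.round(s,1),round(a,1))
rect(W[k&(W[...,2]>64)&(W[...,2]<72)],"top")
m=k&(im.min(2)>110)&(W[...,2]>30)&(W[...,2]<50); m[:,:316]=0; P=W[m]
vx,vy,x0,y0=cv2.fitLine(P[:,:2].astype(np.float32),2,0,.01,.01).ravel(); print("pin",np.degrees(np.arctan2(vy,vx)),x0,y0,P[:,0].min(),P[:,0].max(),P[:,2].max())
# post/plate
k[:]=0;k[0:80,310:500]=1
b=k&(W[...,2]>8)&(W[...,2]<15); print(b.sum())
E
```

```text
top 1150 [ 539. -108.] [51.9 22.4] 3.0
pin 0.28041363 586.3281 -104.5858 574.7821881091176 601.3018439106899 45.040184042022474
6899
```

>>> jog_arm:
  moves:
    - [[0,0,0,0,0,8.5],[0,0,0,0,0,8.5],[0,0,0,0,0,8.5],[0,0,0,0,0,8.5],[0,0,0,0,0,8.5]]

```text
clock: 1.15
eef_pos: [539.4, -106.7, 221.7]
eef_rot: [2.72, 1.566, -2.806]
wrist_force: [0.1, -1.1, -1.2]
finger_gap: 93.7
```

>>> jog_arm:
  moves:
    - [[0,0,0,0,0,8.5],[0,0,0,0,0,8.5],[0,0,0,0,0,8.5],[0,0,0,0,0,8.5],[0,0,0,0,0,8.5]]

```text
clock: 1.65
eef_pos: [540.3, -100.2, 221.4]
eef_rot: [2.512, 1.566, -2.263]
wrist_force: [-0.9, 0.3, -0.3]
finger_gap: 94.1
```

>>> jog_arm:
  moves:
    - [[0,-3,0,0,0,6],[0,-3,0,0,0,0],[0,0,0,0,0,0]]

```text
clock: 1.95
eef_pos: [540.8, -103.1, 221.2]
eef_rot: [2.426, 1.566, -2.236]
wrist_force: [-0.2, 0.1, -0.4]
finger_gap: 94.1
```

```bash
python3 - <<'E'
from h import *
T,R,s=tool(); print(T.round(1),R.round(3),np.degrees(np.arctan2(R[1,2],R[0,2])),s["clock"])
im,d,p=wshot("w2"); W=wcloud(d,p)
H,S,V=cv2.split(cv2.cvtColor(im,cv2.COLOR_BGR2HSV)); z=W[...,2]
def rect(P,n):
    if len(P)<9: return print(n,len(P))
    (c,sz,a)=cv2.minAreaRect(P[:,:2].astype(np.float32)); print(n,len(P),np.round(c,1),np.round(sz,1),round(a,1))
near=lambda x,y,r:(d>0)&(np.hypot(W[...,0]-x,W[...,1]-y)<r)
rect(W[near(540,-109,45)&(z>65)&(z<72)],"top")
m=near(588,-105,18)&(im.min(2)>110)&(z>30)&(z<50);P=W[m]
if len(P)>9:
    f=cv2.fitLine(P[:,:2].astype(np.float32),2,0,.01,.01).ravel();print("pin",np.degrees(np.arctan2(f[1],f[0])),f[2:],P[:,0].max())
rect(W[near(714,128,90)&(z>126)&(z<134)&(H>100)&(H<130)],"post tops")
m=near(619,119,60)&(z>70)&(z<118)&(S<60);P=W[m];print("plate",len(P),np.median(P,0) if len(P) else 0)
E
```

```text
[ 540.8 -103.1  221.2] [[-0.003 -0.999 -0.051]
 [-0.004 -0.051  0.999]
 [-1.     0.003 -0.004]] 92.90545703398777 1.95
top 1124 [ 538.9 -108.8] [52.1 21.2] 3.0
pin 1.0050114 [ 586.95886 -105.36977] 600.9292024270246
post tops 0
plate 126 [621.20078165  77.91570895  82.73947698]
```

View pics/w2.png

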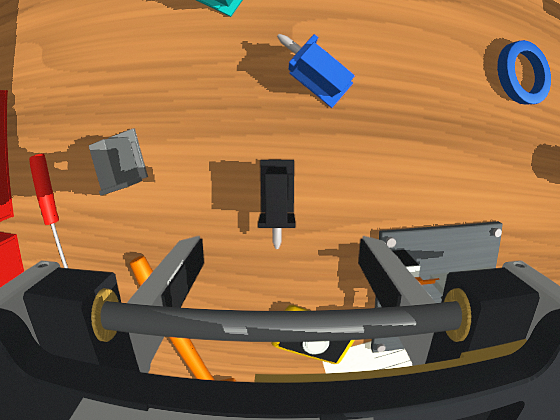

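The bracket is lined up with the jaws (top centre (539,-109), yaw about 3°). Descending now.

>>> jog_arm:
  moves:
    - [[-1,-6,-45,0,0,0],[0,0,-45,0,0,0],[0,0,-40,0,0,0],[0,0,0,0,0,0]]

```text
clock: 2.4
eef_pos: [540.1, -107.8, 89.1]
eef_rot: [-2.908, 1.566, -1.295]
wrist_force: [1.1, -0.1, -0.3]
finger_gap: 94.2
```

>>> jog_arm:
  moves:
    - [[0,-1,-30,0,0,0],[0,0,-17,0,0,0],[0,0,0,0,0,0]]

```text
clock: 2.7
eef_pos: [542.5, -108.7, 45.7]
eef_rot: [-2.434, 1.563, -0.825]
wrist_force: [-0.0, 0.5, 0.6]
finger_gap: 94.1
```

>>> jog_arm:
  moves:
    - [[0,0,0,0,0,0],[0,0,0,0,0,0],[0,0,0,0,0,0],[0,0,0,0,0,0],[0,0,0,0,0,0]]
  gripper: -1
  squeeze: 40

```text
clock: 3.2
eef_pos: [545.5, -109.1, 52.7]
eef_rot: [-2.141, 1.555, -0.534]
wrist_force: [0.7, 0.4, -0.0]
finger_gap: 57.3
```

```bash
python3 - <<'E'
from h import *
T,R,s=tool(); print(T.round(1),R.round(3),s["joints"],s["qd"])
E
```

```text
[ 545.5 -109.1   52.7] [[ 0.013 -0.999 -0.036]
 [-0.008 -0.036  0.999]
 [-1.    -0.013 -0.008]] [-0.2612887   0.5074774   1.66671525 -0.00518104  0.95233725 -1.86492861] [-0.00069254 -0.00739457 -0.00215669  0.00117106  0.00422397  0.00107029]
```

>>> jog_arm:
  moves:
    - [[-3,0,-8,0.5,0.8,1],[-2,0,-4,0,0,0.5],[-1,0,-2,0,0,0],[-0.5,0,-1,0,0,0]]

```text
clock: 3.6
eef_pos: [538.3, -109.1, 36.4]
eef_rot: [0.781, 1.568, 2.416]
wrist_force: [0.7, -0.1, 0.2]
finger_gap: 25.5
```

>>> jog_arm:
  moves:
    - [[1,0,1,0,0,0],[0,0,0,0,0,0],[0,0,0,0,0,0]]

```text
clock: 3.9
eef_pos: [539.0, -109.0, 36.9]
eef_rot: [0.929, 1.567, 2.564]
wrist_force: [-0.1, -0.4, -1.3]
finger_gap: 21.9
```

>>> jog_arm:
  moves:
    - [[0,0,30,0,0,0],[0,0,40,0,0,0],[-5,20,30,0,0,0],[-10,45,0,0,0,0],[-10,45,0,0,0,0]]

```text
clock: 4.4
eef_pos: [513.0, 0.2, 140.2]
eef_rot: [0.855, 1.566, 2.484]
wrist_force: [0.7, 1.0, -2.5]
finger_gap: 21.8
```

>>> jog_arm:
  moves:
    - [[-2,45,0,0,0,0],[0,45,0,0,0,0],[0,15,0,0,0,0],[0,0,0,0,0,0]]

```text
clock: 4.8
eef_pos: [509.1, 113.4, 141.8]
eef_rot: [0.184, 1.567, 1.816]
wrist_force: [-0.0, -0.1, -2.0]
finger_gap: 21.8
```

```bash
python3 - <<'E'
from h import *
T,R,s=tool(); print(T.round(1),R.round(3),np.degrees(np.arctan2(R[1,2],R[0,2])),s["clock"],s["finger_gap"],s["wrist_force"])
wshot("w3"); 
for n in("scene","side"):
    im,d,p=cam(n);np.savez(f"{n}1.npz",im=im,d=d,**p)
E
```

```text
[509.1 113.4 141.8] [[-0.001 -0.998 -0.061]
 [ 0.004 -0.061  0.998]
 [-1.     0.001  0.004]] 93.5170983517876 4.8 21.773889720752337 [-0.03058669 -0.08703898 -1.98775338]
```

View pics/w3.png

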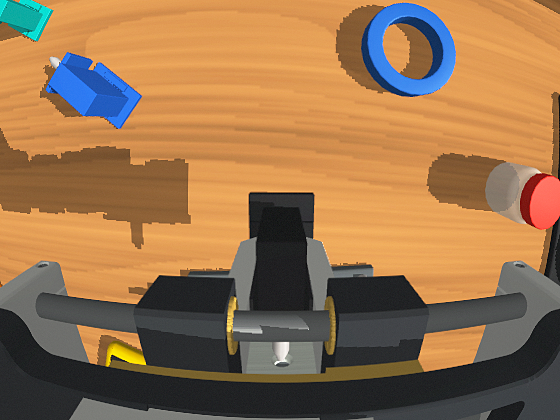

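The bracket is held. The pin shows at (283,355), but the jig is hidden from the wrist camera, so I'll locate the hole and pin with the side and scene cameras.

```bash
python3 - <<'E'
from h import *
pan=[]
for n in("side","scene"):
    z=np.load(n+"1.npz");im,d=z["im"],z["d"];W=cloud(d,z)
    H,S,V=cv2.split(cv2.cvtColor(im,cv2.COLOR_BGR2HSV));zz=W[...,2]
    near=(d>0)&(np.hypot(W[...,0]-621,W[...,1]-119)<60)
    m=near&(zz>66)&(zz<121)&(S<70)&(V>90)&(W[...,0]<640)
    P=W[m]
    # yaw from robust line fit of plate points in xy
    f=cv2.fitLine(P[:,:2].astype(np.float32),cv2.DIST_HUBER,0,.01,.01).ravel()
    dist=(P[:,:2]-f[2:])@np.array([-f[1],f[0]]); g=P[abs(dist)<6]
    f=cv2.fitLine(g[:,:2].astype(np.float32),cv2.DIST_HUBER,0,.01,.01).ravel()
    v=f[:2]*np.sign(f[1]); a=(g[:,:2]-f[2:])@v; lo,hi=np.percentile(a,[0.5,99.5])
    print(n,len(P),len(g),"yaw",np.degrees(np.arctan2(-v[0],v[1])),"ctr",f[2:]+v*(lo+hi)/2,"width",hi-lo,"z",g[:,2].min(),g[:,2].max())
    R=cv2.Rodrigues(z["rvec"])[0]
    q=cv2.projectPoints(np.array([[[619,119,95.]]]),z["rvec"],z["tvec"],np.array([[z["fx"],0,z["cx"]],[0,z["fy"],z["cy"]],[0,0,1]]),None)[0].ravel(); print("expected eye px",q)
    x0,y0=(q-[45,35]).astype(int); x0-=10*(n=="side"); pan.append(cv2.resize(im[y0:y0+70,x0:x0+80],(400,350),interpolation=cv2.INTER_CUBIC)); print(x0,y0)
cv2.imwrite("pics/pan1.png",np.hstack(pan))
E
```

```text
side 328 307 yaw 5.592488 ctr [616.62320617 119.67686157] width 91.39045846387884 z 66.23725177936458 120.64954471747085
expected eye px [271.38911674 180.63998776]
216 145
scene 500 459 yaw 6.4817033 ctr [623.99742699 119.55031918] width 90.64798054035779 z 66.04393123835511 120.99170717635556
expected eye px [332.47023149 220.53958914]
287 185
```

View pics/pan1.png

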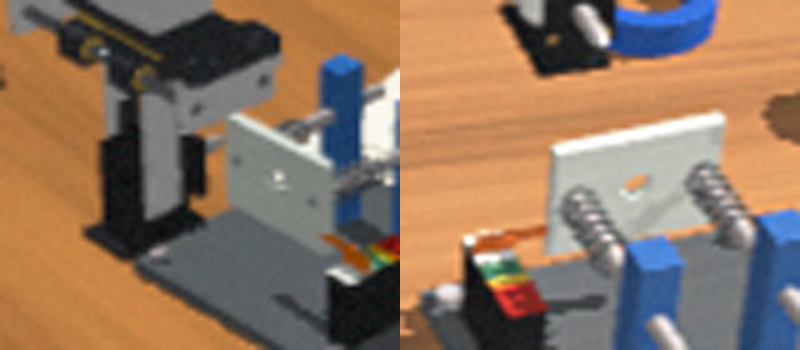

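>>> jog_arm:
  moves:
    - [[5,-1,-25,0,0,2.5],[5,-1,-20,0,0,0],[5,-1,-5,0,0,0],[5,0,0,0,0,0],[0,0,0,0,0,0]]

```text
clock: 5.45
eef_pos: [531.7, 102.3, 91.8]
eef_rot: [-0.343, 1.568, 1.325]
wrist_force: [0.0, 0.4, -0.9]
finger_gap: 22.0
```

```bash
cat > look.py <<'E'
from h import *
import sys
T,R,s=tool(); print(T.round(1),R[:,0].round(3),np.degrees(np.arctan2(R[1,2],R[0,2]))-90,s["clock"],s["finger_gap"],s["wrist_force"].round(1))
pan=[]
tip=T+[62*.9945,62*.1045,3]; eye=np.array([616.5,119.6,95])
for n in("side","scene"):
    im,d,z=cam(n);np.savez(n+sys.argv[1]+".npz",im=im,d=d,**z)
    K=np.array([[z["fx"],0,z["cx"]],[0,z["fy"],z["cy"]],[0,0,1]])
    q=cv2.projectPoints(np.array([tip,eye]),np.array(z["rvec"]),np.array(z["tvec"]),K,None)[0].reshape(-1,2)
    x0,y0=(q.mean(0)-[32,30]).astype(int); print(n,"tip,eye predicted crop px",((q-[x0,y0])*6.25).round(),"origin",x0,y0)
    pan.append(cv2.resize(im[y0:y0+60,x0:x0+64],(400,375),interpolation=cv2.INTER_CUBIC))
cv2.imwrite(f"pics/pan{sys.argv[1]}.png",np.hstack(pan))
E
python3 look.py 2
```

```text
[531.7 102.3  91.8] [ 0.001  0.003 -1.   ] 5.5488395552327034 5.45 21.988710902433215 [ 0.   0.4 -0.9]
side tip,eye predicted crop px [[194. 204.]
 [217. 180.]] origin 236 152
scene tip,eye predicted crop px [[184. 175.]
 [227. 206.]] origin 296 187
```

View pics/pan2.png

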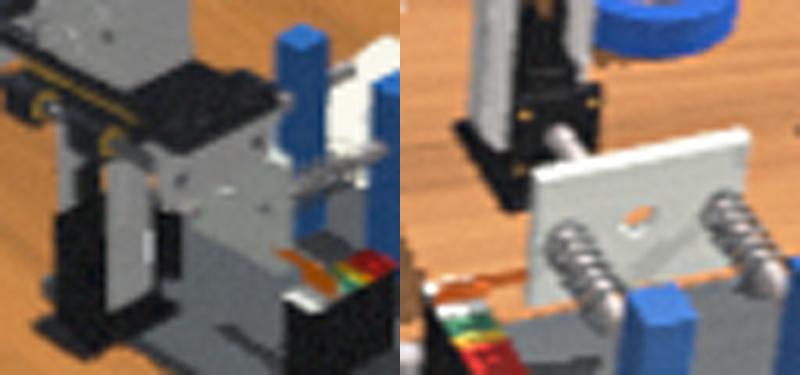

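The tip shows at side (193,210), close to prediction. The hole in the scene view, (236,217), also fits the eye at (616.5,119.6,95). The TCP is 8 mm off the jig axis, so I'll correct that and then creep in.

>>> jog_arm:
  moves:
    - [[-1,5,0,0,0,0.5],[0,3,0,0,0,0],[0,0,0,0,0,0],[0,0,0,0,0,0]]

```text
clock: 5.95
eef_pos: [530.4, 111.8, 93.7]
eef_rot: [-0.878, 1.566, 0.8]
wrist_force: [0.1, -0.0, -1.5]
finger_gap: 22.0
```

```bash
python3 look.py 3; python3 - <<'E'
from h import *
T,R,s=tool(); r=T-[616.5,119.6,95]; a=np.radians(6); print("jig x,y,z",r[0]*np.cos(a)+r[1]*np.sin(a),-r[0]*np.sin(a)+r[1]*np.cos(a),r[2])
E
```

```text
[530.4 111.8  93.7] [ 0.003  0.003 -1.   ] 6.1576752076728525 5.95 22.040125053774428 [ 0.1 -0.  -1.5]
side tip,eye predicted crop px [[186. 200.]
 [223. 186.]] origin 235 151
scene tip,eye predicted crop px [[194. 173.]
 [215. 212.]] origin 298 186
jig x,y,z -86.46312473223794 1.1267984691327841 -1.3928333117576983
```

View pics/pan3.png

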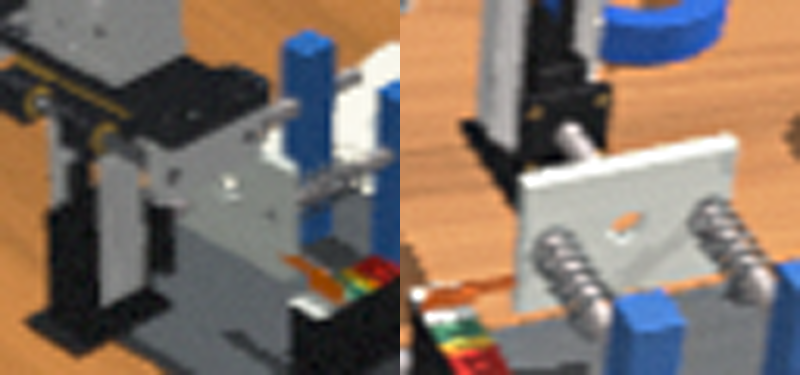

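The offsets in both views agree within about 1 px, so the aim is good. Advancing along the jig axis (0.9945, 0.1045).

>>> jog_arm:
  moves:
    - [[5,-0.5,-1,0,0,0],[5,0.5,0,0,0,0],[5,0.5,0,0,0,0],[3,0,-0.5,0,0,0],[0,0,0,0,0,0]]

```text
clock: 6.55
eef_pos: [550.3, 112.0, 91.8]
eef_rot: [-0.872, 1.566, 0.806]
wrist_force: [-0.3, 0.2, -1.3]
finger_gap: 21.8
```

```bash
cat > st.py <<'E'
from h import *
T,R,s=tool(); r=T-[616.5,119.6,95]; a=np.radians(6); print("jig x,y,z",(r[0]*np.cos(a)+r[1]*np.sin(a)).round(2),(-r[0]*np.sin(a)+r[1]*np.cos(a)).round(2),r[2].round(2),"yaw",np.degrees(np.arctan2(R[1,2],R[0,2]))-90,R[:,0].round(3),"F",s["wrist_force"].round(1),"M",s["moment"].round(2),s["clock"],s["finger_gap"].round(2),"q",s["joints"].round(2),"qd",s["qd"].round(3))
E
python3 st.py
```

```text
Traceback (most recent call last):
  File "st.py", line 2, in <module>
    T,R,s=tool(); r=T-[616.5,119.6,95]; a=np.radians(6); print("jig x,y,z",(r[0]*np.cos(a)+r[1]*np.sin(a)).round(2),(-r[0]*np.sin(a)+r[1]*np.cos(a)).round(2),r[2].round(2),"yaw",np.degrees(np.arctan2(R[1,2],R[0,2]))-90,R[:,0].round(3),"F",s["wrist_force"].round(1),"M",s["moment"].round(2),s["clock"],s["finger_gap"].round(2),"q",s["joints"].round(2),"qd",s["qd"].round(3))
                                                                                                                                                                                                                                                                                                             ^^^^^^^^^^^^^^^^^^^^^
AttributeError: 'float' object has no attribute 'round'
```

>>> jog_arm:
  moves:
    - [[3,0.8,1,0,0,0],[3,0.5,0.3,0,0,0],[3,0.3,0,0,0,0]]

```text
clock: 6.85
eef_pos: [559.7, 113.7, 93.2]
eef_rot: [-0.816, 1.566, 0.861]
wrist_force: [-0.3, -0.3, -1.3]
finger_gap: 21.6
```

```bash
sed -i 's/s\["finger_gap"\].round(2)/round(s["finger_gap"],2)/' st.py; python3 st.py
```

```text
jig x,y,z -57.11 0.08 -1.83 yaw 6.124931762208945 [ 0.003  0.003 -1.   ] F [-0.3 -0.3 -1.3] M [ 0.07 -0.07  0.03] 6.85 21.65 q [ 0.14  0.48  1.59  0.    1.06 -1.54] qd [-0.     0.065 -0.097  0.003  0.034 -0.002]
```

>>> jog_arm:
  moves:
    - [[3,0.3,-0.3,0,0,0],[3,0.3,-0.3,0,0,0],[2,0.2,0,0,0,0]]

```text
clock: 7.15
eef_pos: [568.4, 114.7, 92.4]
eef_rot: [-0.772, 1.567, 0.906]
wrist_force: [-0.5, -0.5, -1.5]
finger_gap: 21.8
```

```bash
python3 st.py; python3 look.py 4
```

```text
jig x,y,z -48.34 0.12 -2.56 yaw 6.126684608977115 [ 0.003  0.003 -1.   ] F [-0.5 -0.5 -1.5] M [ 0.05 -0.11  0.01] 7.15 21.77 q [ 0.13  0.5   1.57  0.    1.07 -1.54] qd [-0.001  0.042 -0.064  0.001  0.023 -0.001]
[568.4 114.7  92.4] [ 0.003  0.003 -1.   ] 6.126684608977115 7.15 21.77468450098111 [-0.5 -0.5 -1.5]
side tip,eye predicted crop px [[211. 188.]
 [192. 199.]] origin 240 149
scene tip,eye predicted crop px [[211. 200.]
 [196. 181.]] origin 301 191
```

View pics/pan4.png

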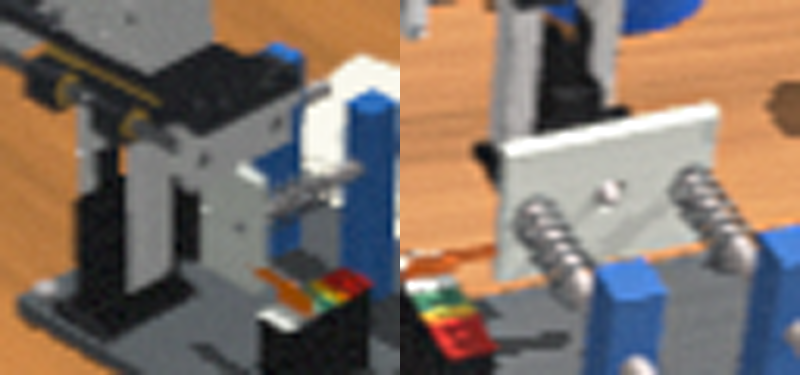

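The pin tip shows through the hole in the scene view at (610,192), and the pointer is still at rest. Continuing to flange contact.

>>> jog_arm:
  moves:
    - [[3,0.3,0,0,0,0],[3,0.3,0,0,0,0],[3,0.3,-0.3,0,0,0],[2,0.2,0,0,0,0]]

```text
clock: 7.65
eef_pos: [580.1, 115.8, 92.2]
eef_rot: [-0.801, 1.566, 0.877]
wrist_force: [0.3, 0.1, -1.7]
finger_gap: 21.6
```

```bash
python3 st.py
```

```text
jig x,y,z -36.59 0.01 -2.79 yaw 6.124738350585659 [ 0.003  0.003 -1.   ] F [ 0.3  0.1 -1.7] M [ 0.04 -0.03  0.02] 7.65 21.57 q [ 0.13  0.52  1.53  0.    1.08 -1.55] qd [ 0.001  0.042 -0.067 -0.001  0.026 -0.002]
```

>>> jog_arm:
  moves:
    - [[3,0.3,0,0,0,0],[3,0.3,0,0,0,0],[3,0.3,0,0,0,0],[2,0.2,0,0,0,0]]

```text
clock: 8.05
eef_pos: [591.3, 116.9, 92.1]
eef_rot: [-0.219, 1.568, 1.459]
wrist_force: [-5.8, -0.6, 1.6]
finger_gap: 21.6
```

```bash
python3 st.py
```

```text
jig x,y,z -25.33 -0.03 -2.94 yaw 6.131229054717039 [ 0.     0.003 -1.   ] F [-5.8 -0.6  1.6] M [-0.02  0.95  0.05] 8.05 21.61 q [ 0.13  0.55  1.49  0.    1.1  -1.55] qd [-0.002  0.042 -0.065 -0.001  0.034 -0.001]
```

>>> jog_arm:
  moves:
    - [[3,0.3,0,0,0,0],[3,0.3,0,0,0,0],[0.5,0,0,0,0,0],[0,0,0,0,0,0]]

```text
clock: 8.45
eef_pos: [596.1, 117.4, 91.9]
eef_rot: [1.161, 1.564, 2.839]
wrist_force: [-8.3, -2.6, 3.3]
finger_gap: 21.6
```

```bash
python3 st.py; python3 look.py 5; python3 - <<'E'
from h import *
# wrist and zoomed scene on scale/flange
z=np.load("scene5.npz");im=z["im"]
a=cv2.resize(im[180:290,285:395],(500,500),interpolation=cv2.INTER_CUBIC)
z=np.load("side5.npz");b=cv2.resize(z["im"][145:225,240:310][:70],(300,300),interpolation=cv2.INTER_CUBIC)
cv2.imwrite("pics/p5.png",np.hstack([a,cv2.copyMakeBorder(b,0,200,0,0,0)]))
E
```

```text
jig x,y,z -20.51 -0.04 -3.1 yaw 6.1493430634711785 [-0.007  0.002 -1.   ] F [-8.3 -2.6  3.3] M [-0.12  1.2   0.01] 8.45 21.61 q [ 0.13  0.56  1.47  0.    1.11 -1.55] qd [-0.001 -0.001  0.001 -0.001  0.016  0.   ]
[596.1 117.4  91.9] [-0.007  0.002 -1.   ] 6.1493430634711785 8.45 21.614870145625485 [-8.3 -2.6  3.3]
side tip,eye predicted crop px [[231. 176.]
 [173. 205.]] origin 243 148
scene tip,eye predicted crop px [[227. 225.]
 [184. 162.]] origin 303 194
```

View pics/p5.png

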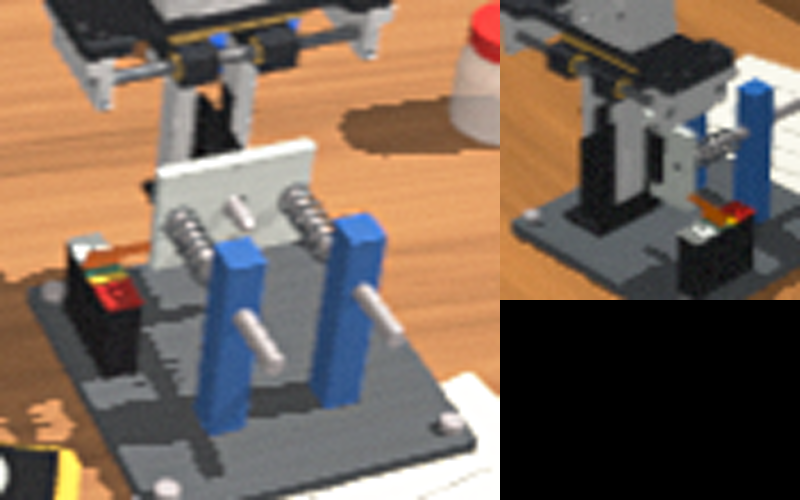

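The pin stands well through the plate, and the pointer is in the first part of the green as far as the crop shows. I'll measure plate travel from the depth images and take out the slight tool tilt.

>>> jog_arm:
  moves:
    - [[1,0,0.6,0,-0.6,0],[0.5,0,0.3,0,0,0]]

```text
clock: 8.75
eef_pos: [595.6, 117.4, 91.7]
eef_rot: [0.829, 1.568, 2.507]
wrist_force: [-8.3, -1.1, 3.5]
finger_gap: 22.2
```

```bash
cat > tr.py <<'E'
from h import *
a=np.radians(6);ux=np.array([np.cos(a),np.sin(a)]);uy=np.array([-np.sin(a),np.cos(a)]);o=np.array([616.5,119.6])
def meas(im,W,d):
    H,S,V=cv2.split(cv2.cvtColor(im,cv2.COLOR_BGR2HSV)); z=W[...,2]
    X=(W[...,:2]-o)@ux;Y=(W[...,:2]-o)@uy
    m=(d>0)&(abs(Y)<43)&(abs(Y)>15)&(z>108)&(z<121)&(X>0)&(X<40)&(S<60)
    pin=(d>0)&(abs(Y)<7)&(z>88)&(z<104)&(X>-5)&(X<70)&(S<60)&(V>120)
    o_=(d>0)&(H<13)&(H>5)&(S>180)&(abs(Y+65)<25)&(z>60)&(z<90)&(X<40)
    return np.median(X[m]).round(2),m.sum(),"pin max",np.sort(X[pin])[-3:].round(1),"pointer X",np.percentile(X[o_],[5,50,95]).round(1),o_.sum(),"top",
for f in("scene0","scene3","scene5"):
    z=np.load(f+".npz");print(f,meas(z["im"],cloud(z["d"],z),z["d"]))
im,d,p=cam("scene");np.savez("scene6.npz",im=im,d=d,**p);print("now",meas(im,cloud(d,p),d))
E
python3 st.py; python3 tr.py
```

```text
jig x,y,z -20.97 -0.03 -3.28 yaw 6.165067459503177 [-0.002  0.001 -1.   ] F [-8.3 -1.1  3.5] M [-0.12  1.36 -0.02] 8.75 22.18 q [ 0.13  0.56  1.48  0.    1.11 -1.55] qd [-0.001  0.01  -0.017  0.003  0.037 -0.001]
scene0 (np.float64(7.64), np.int64(83), 'pin max', array([7.6, 8.5, 9.7]), 'pointer X', array([-0.5,  2.5, 19.3]), np.int64(28), 'top')
scene3 (np.float64(7.44), np.int64(85), 'pin max', array([ 9.2,  9.3, 10. ]), 'pointer X', array([-1.8,  1.8, 19. ]), np.int64(28), 'top')
scene5 (np.float64(20.22), np.int64(85), 'pin max', array([40.5, 42.4, 43.6]), 'pointer X', array([11.1, 14.8, 23. ]), np.int64(32), 'top')
now (np.float64(19.11), np.int64(82), 'pin max', array([41.9, 42.2, 46. ]), 'pointer X', array([10.7, 14.8, 20.3]), np.int64(34), 'top')
```

>>> jog_arm:
  moves:
    - [[2.5,0.3,0.3,0,-0.4,0],[1.5,0.2,0.2,0,0,0]]

```text
clock: 9.0
eef_pos: [597.9, 117.6, 91.6]
eef_rot: [0.93, 1.57, 2.609]
wrist_force: [-9.3, -2.1, 4.4]
finger_gap: 21.7
```

```bash
python3 st.py; python3 tr.py|tail -1; for i in 1 2 3;do python3 tr.py|tail -1|cut -c1-30; done; python3 - <<'E'
from h import *
for i in range(4): manip.camera("side")
im,d,p=cam("side"); np.savez("side7.npz",im=im,d=d,**p)
im2=cam("scene")[0]
cv2.imwrite("pics/p7.png",np.hstack([cv2.resize(im2[190:260,295:375],(400,350),interpolation=2),cv2.resize(im[150:220,245:325],(400,350),interpolation=2)]))
E
python3 st.py
```

```text
jig x,y,z -18.75 -0.0 -3.39 yaw 6.167644127146801 [-0.001  0.001 -1.   ] F [-9.3 -2.1  4.4] M [-0.24  1.63 -0.02] 9.0 21.71 q [ 0.13  0.56  1.47  0.    1.11 -1.54] qd [ 0.001  0.028 -0.045 -0.001  0.049  0.   ]
now (np.float64(21.87), np.int64(94), 'pin max', array([42.2, 43. , 44. ]), 'pointer X', array([13.1, 15.8, 22. ]), np.int64(30), 'top')
now (np.float64(21.74), np.int
now (np.float64(21.88), np.int
now (np.float64(21.94), np.int
jig x,y,z -18.8 0.01 -3.38 yaw 6.169145064798641 [-0.001  0.001 -1.   ] F [-9.1 -2.5  3.5] M [-0.19  1.64  0.03] 9.5 21.97 q [ 0.13  0.56  1.47  0.    1.11 -1.54] qd [ 0.001  0.001  0.001 -0.    -0.001  0.001]
```

View pics/p7.png

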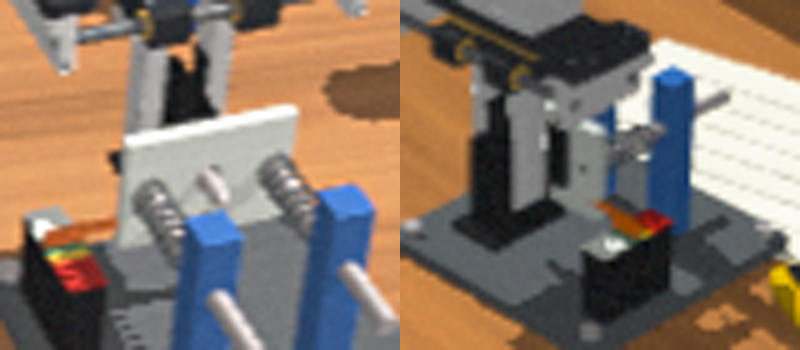

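The pointer is in the green at about 14 mm of travel and the pose is steady. One last check: whether the bracket has tilted in the grip, by comparing wrist depth now with the unloaded view.

```bash
python3 - <<'E'
from h import *
wshot("w8")
for f in("w1","w3","w8"):
    z=np.load(f+".npz");W=wcloud(z["d"],z);d=z["d"]
    T,yaw={"w1":(np.array([539,-109,37.]),3.3),"w3":(np.array([509.1,113.4,141.8]),3.5),"w8":(tool()[0],6.17)}[f]
    a=np.radians(yaw); r=W-T; X=r[...,0]*np.cos(a)+r[...,1]*np.sin(a);Y=-r[...,0]*np.sin(a)+r[...,1]*np.cos(a);Z=r[...,2]
    for n,m in(("top",(abs(Y)<9)&(X>-24)&(X<-4)&(Z>25)&(Z<38)),("rear foot+tower back",(abs(Y)<18)&(X>-36)&(X<-10)&(Z>-36)&(Z<-24))):
        m&=d>0
        if m.sum()<20: print(f,n,m.sum());continue
        A=np.c_[X[m],Y[m],np.ones(m.sum())];c=np.linalg.lstsq(A,Z[m],rcond=None)[0]
        print(f,n,m.sum(),"slope x,y deg",np.degrees(np.arctan(c[:2])).round(2),"meanZ",Z[m].mean().round(2),"minX",X[m].min().round(1))
E
python3 st.py
```

```text
w1 top 358 slope x,y deg [0.08 0.13] meanZ 29.79 minX -24.0
w1 rear foot+tower back 185 slope x,y deg [ 7.85 -1.91] meanZ -31.67 minX -34.2
w3 top 1749 slope x,y deg [0.1  0.04] meanZ 30.47 minX -24.0
w3 rear foot+tower back 1419 slope x,y deg [8.07 0.15] meanZ -31.14 minX -33.2
w8 top 1747 slope x,y deg [-0.19 -0.14] meanZ 30.39 minX -24.0
w8 rear foot+tower back 1408 slope x,y deg [ 8.19 -0.07] meanZ -31.13 minX -33.2
jig x,y,z -18.82 -0.01 -3.39 yaw 6.16937786791982 [-0.001  0.001 -1.   ] F [-9.9 -2.7  3. ] M [-0.2   1.71  0.02] 9.55 22.04 q [ 0.13  0.56  1.47  0.    1.11 -1.54] qd [-0.001 -0.    -0.001 -0.002  0.     0.   ]
```

```bash
python3 -c "
from cell import manip
print(manip.sign_off())"
```

```text
the job is handed in; nothing more can be done
None
```

I gripped the black bracket at 40 N and put its pin through the fence hole. It is now pressed against the plate and still gripped, and the job is handed in at about 9.6 s on the robot's clock.

**Last checks:**
- **Plate travel:** about 14 mm from depth, steady over repeated images, so the pointer is in the green. The wrist force of about 10 N roughly agrees: 14 mm on the spring would give 10 N. The deepest travel I measured was also about 14 mm, well short of red.
- **Flange seating:** the pin stands about 21–22 mm out of the back of the plate, where 22 mm means flush. The depth is only good to about 1 mm, so a smaller gap would not show.
- **Bracket in the grip:** level within about 0.2°, with no visible slip since it was lifted.
- **Yaw:** the tool is within about 0.2° of my 6.0° estimate for the jig; the two cameras gave 5.6° and 6.5°.
- **Upward force:** about 3–4 N acts on the tool, against about -1.5 N before contact. The likely cause is the pin or flange rubbing on the plate. Small corrections did not remove it.

I did not touch the grey bracket or the other loose things.

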